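# Release a left-hand clamp nut and hang up the slotted strap

### The job

Free the white pump housing from its fixture: the red nut on top has a left-hand thread, so unscrew it by turning it the opposite way from a normal nut (clockwise seen from above) until it is up at its stop. Then slide the yellow slotted strap out from under the nut by its black handle and hang it on the hook with the prong through the handle's window, letting go only once it is resting there. Leave the nut up and everything else on the bench where it is.

Things in the scene. Friction and masses are not known exactly. Their poses are not given: they have to be found in the camera images.
- nut (a joint): Turn of the red left-hand nut about its upright stud, rad: 0 = screwed down, grows as it is turned CLOCKWISE seen from above, hard stop at 2.6 (fully unscrewed; it stays captive on the stud). The nut rises 5 mm per rad, 13 mm in all. Stiff (about 0.2 N m), stays where it is left. Under the nut a 34 mm collar sits 5 mm deep in the strap's pocket, so the strap cannot slide until the nut has risen; past 2.2 the collar is well clear.
- nut_grip (a point): Grip point of the red nut, on its axis: middle of an upright grip bar 56 mm long (along this point's x), 16 mm thick (along y). The bar's top is 19 mm above this point; a brass flange of 52 mm diameter, top 25 mm below this point, lies over the strap. Turns and rises with the nut.
- stud (a point): Point on the axis of the fixed 16 mm stud at the level of the strap's underside, 85 mm above the bench: the top of the white housing (170 mm diameter flange, fixed on a blue casting about 210 mm square). z up; x is the direction in which the strap points as it starts.
- strap_grip (a point): Grip point of the loose yellow strap (about 0.3 kg): in the black top bar of its upright handle, 44 mm long (point's x), 12 mm thick (y), from 24 mm below to 18 mm above this point. The centre of mass is about 30 mm ahead (+x) of the handle and 60 mm below this point, so when hung by the window it swings nose down by about 40 degrees.
- strap_window (a point): Centre of the window through the strap's handle: 28 mm wide (x), 34 mm high (z), passing straight through the 12 mm thick handle along y. It is 41 mm below strap_grip.
- strap_pocket (a point): Centre of the pocket (38 mm square) in the strap's plate, on the stud's axis while clamped, 92 mm ahead (+x) of the handle. The plate is 180 x 60 x 10 mm, its underside 5 mm below this point, from 140 mm behind to 40 mm ahead of it, with a 20 mm slot open at the front (+x) end. To free it draw it level towards its own -x: after 85 mm it is clear of the nut and may be lifted.
- hook_seat (a point): Middle of the hook's straight prong, on its upper side, 205 mm above the bench. The prong is a level 10 mm round bar along this point's x; its free end points to -x, 65 to 77 mm from this point, where it bends up so that the tip stands 9 mm above the prong's upper side. Its upright 18 mm post is 65 mm away on the +x side and at most 210 mm high. Fixed stand, grey foot 130 x 150 mm.
- lock_bottle_c (a point): Bystander: small bottle, 48 mm diameter, 110 mm tall, red cap; point at half height.
- spare_housing: Bystander: loose white housing, 170 mm diameter, 63 mm high; origin under its centre.
- spare_casting: Bystander: loose blue casting, about 210 mm square, 22 mm high; origin under its centre.
- bearing_a: Bystander: black bearing ring, 90 mm diameter, 24 mm high; origin under its centre.
- bearing_b: Bystander: black bearing ring like bearing_a.
- bearing_c: Bystander: black bearing ring like bearing_a.
- spanner: Bystander: steel spanner lying flat, 190 mm long along its x.
There are look-alikes about, which are no part of the job. Of the things that look like the part that bears strap_grip, the middle-sized one is meant.

How it is judged:
On the way, in this order (a step that is already met when the one before it is completed fails the run):
1. the nut is unscrewed (past 2.2 rad) while the strap is still in place on the stud (value of joint nut above 2.2 rad and horizontal distance between strap_pocket and stud below 0.025 m), for 0.2 s.
2. the strap is drawn out from under the nut (value of joint nut above 2 rad and horizontal distance between strap_pocket and stud above 0.07 m), for 0.1 s.
At the end, for the whole second after the job is handed in: The strap hangs from the hook with the prong through its handle window (window centre anywhere along the prong, within 25 mm sideways, and between 30 mm below and 10 mm above the prong's upper side), its weight on the hook, at rest (under 0.05 m/s); the nut is still unscrewed (past 2.0 rad) (value of joint nut above 2 rad and x of strap_window in the frame of hook_seat between -0.065 and 0.06 m and y of strap_window in the frame of hook_seat between -0.025 and 0.025 m and z of strap_window in the frame of hook_seat between -0.03 and 0.01 m and contact force between strap and hook above 1 N and linear speed of strap below 0.05 m/s); the robot touches nothing.
It fails at once if a bystander is moved by more than 30 mm (distance of any of lock_bottle_c, spare_housing, spare_casting, bearing_a, bearing_b, bearing_c, spanner from where it was at the start of the episode above 0.03 m).
It also fails if it takes over 70 s, if anything falls off the work surface, if the arm or the gripper's body presses on something with over 40 N, if the wrist force passes 120 N, or if a joint passes its speed limit or range.

### The arm

A 6-joint arm with a two-finger parallel gripper is mounted at the origin on the work surface. World frame = base frame: x ahead of the robot, y to its left, z up, the work surface at z = 0. Lengths are in m, angles in rad, forces in N, time in s.
With the tool pointing down it reaches from about 0.35 to 0.95 m from the base axis. Payload 17.4 kg.
Tool frame: the origin (TCP) lies on the centre line of the jaws, within the pads' length; the fingertips stand 11 mm ahead of it and the grasp point (between the pads) lies 8 mm behind it (robot.tcp_to_tips is the distance from the TCP to the fingertips, in m); z points along the fingers, y is the direction in which the jaws open and shut (so a half turn about z gives the same grasp; the last joint's range is limited). The gripper opens to 93 mm and grips with 3 to 60 N. Pads are 15 mm wide; open, the fingers measure 128 mm over their backs; the gripper's body (75 mm by 188 mm) begins 65 mm behind the grasp point.
Start: joints at [-1.329, 0.116, 1.442, -0, 1.584, -0.038], TCP at [0.186, -0.649, 0.23] pointing down, gripper open.
Joint ranges: [-2.83, 2.83], [-0.83, 2.19], [0.07, 2.5], [-1.14, 4.28], [0.01, 3], [-2.97, 2.97]. Speed limits (rad/s): [1.89, 1.89, 2.22, 3.14, 3.14, 3.14].

### API

Orientations are given as a unit quaternion [w, x, y, z].
In Python, from bench import robot, read_camera, search_frame, pinpoint gives the robot as it stands.
- The arm moves only by the tool play_rows, never from a script. Its argument "rows" is one flat list of numbers, 6 for each row, row after row: the shift along the tool's x, y, z scaled (see below), then the turn, a rotation vector about the tool's x, y, z scaled (see below). In form: [x, y, z, rx, ry, rz, x, y, z, rx, ry, rz, ...]. A call has 1 to 12 rows; each row shifts and turns the commanded pose from where the row before left it, along the tool's axes as they then stand; what a row does not reach is not made up. The controller multiplies each number of a shift by 0.2 m and each number of a turn by pi rad. A row lasts 1/10 s, in which the tool goes at most 50 mm and 8.59 degrees, less where a joint would pass 70% of its speed; a pose out of reach is approached as far as the arm can. A call with a number of a shift or a turn outside -1 to 1 is refused whole. A call with a gripper value outside its range is refused whole. "fingers" is the closure, from -1 (fully open) to 1 (shut), set as the call begins (left out, the last holds). The fingers move at their own pace and stop on an object; the grip force is fixed at half the most. Time passes only in rows, so rows that do not move let the fingers close. It gives the time, the measured TCP pose, the force and the opening at its end, in the units of the state.
- robot.get_state(): the state, without advancing time (a new reading comes with each control period).
- read_camera(name): name is "scene" or "top" or "wrist"; returns a dict with "color" (384x512x3 uint8, red, green, blue), "camera_matrix" (3x3 intrinsics, pixels), "R" (3x3) and "t" (3): a world point X has camera coordinates R X + t. Camera axes: x right, y down, z forward; pixel columns grow to the right and rows downward; lengths in m; the calibration is good to about 2 mm. A picture is of the moment at which its call begins. There is no depth.
- robot.hand_in(): hands the job in, once; it reports no verdict.
Trained networks look in a picture, given as the dict that the camera call returned (one of the last four; its "shot" number tells which), for a name from the list of things; names that differ only in an ending like _2 or _b are one class to them, and where a whole thing is asked for, a point or a joint stands for the part that bears it (a point fixed in the world has none). Each returns a list of dicts, best first, with "confidence" (0 to 1); they miss things now and then, are a little off and sometimes report something else, mostly with a low value. They report only what shows in the picture. A call takes as long as a camera call. They do not tell look-alikes from the thing itself.
- search_frame(label, picture): "pixel" ([column, row] in pixels, amid what is visible of it).
- pinpoint(label, picture): "pixel" ([column, row] in pixels: a listed point, or the origin of a listed thing).
The state is a dict: "clock": time; "joint_positions": joint angles; "joint_velocities": joint speeds; "joint_efforts": joint torques, N m; "eef_pos": TCP position; "tcp_rot": TCP orientation; "ft_force": force on the tool from outside, world axes, zero at the start; "wrist_torque": the same for the moment, N m; "opening": finger opening in m.
Only numpy, scipy, OpenCV 4.12 (cv2) and the standard library are available. Lean on these libraries where they do the work, as an engineer would, in place of code of your own. Each camera call takes 0.05 s, during which the arm holds its last target. There are 200 camera calls.

## Working session

There is one attempt and no reset: what is moved stays moved. The work goes in short steps, Python scripts to look and compute and a tool call to move; the robot and the scene stay as the last step left them, time stands still between calls to the robot, and variables do not carry over. Pictures are saved under pics/ and viewed, on a budget of 10 in all, crops included, one or two more only if the job needs it, and the job is handed in when it is done.

Besides the shell and the picture viewer there is one more tool, called after ">>>" by a JSON object that holds its "name" and its "arguments", one argument or row to a line. play_rows: Moves the arm, as the interface text tells. Its arguments: {"type":"object","properties":{"rows":{"type":"array"},"fingers":{"type":"number"}},"required":["rows"]}

```bash
ls; mkdir -p pics; cat > h.py <<'E'
from bench import robot, read_camera, search_frame, pinpoint
import numpy as np, cv2
from scipy.spatial.transform import Rotation as Ro
def ray(p,px):
    K,R,t=map(np.array,(p["camera_matrix"],p["R"],p["t"]))
    d=R.T@np.linalg.inv(K)@np.array([px[0],px[1],1.]); return -R.T@t, d/np.linalg.norm(d)
def atz(p,px,z):
    o,d=ray(p,px); return o+d*(z-o[2])/d[2]
def tri(obs):
    A=0;b=0
    for p,px in obs:
        o,d=ray(p,px); M=np.eye(3)-np.outer(d,d); A=A+M; b=b+M@o
    X=np.linalg.solve(A,b); return X,[np.round(np.linalg.norm((np.eye(3)-np.outer(ray(p,px)[1],ray(p,px)[1]))@(X-ray(p,px)[0])),4) for p,px in obs]
def proj(p,X):
    K,R,t=map(np.array,(p["camera_matrix"],p["R"],p["t"])); q=K@(R@np.array(X)+t); return q[:2]/q[2]
def save(p,n,f=1,crop=None):
    im=p["color"][:,:,::-1]
    if crop: im=im[crop[1]:crop[3],crop[0]:crop[2]]
    cv2.imwrite("pics/"+n,cv2.resize(im,None,fx=f,fy=f,interpolation=cv2.INTER_CUBIC))
E
cat > a.py <<'E'
from h import *
np.set_printoptions(precision=3,suppress=True)
P={n:read_camera(n) for n in("scene","top")}
im=np.vstack([P["scene"]["color"],P["top"]["color"]])[:,:,::-1]
for n in P: save(P[n],n+"1.png",1.5)
for n in P:
    print(n)
    for l in "nut_grip stud strap_grip strap_window strap_pocket hook_seat lock_bottle_c spare_housing spare_casting bearing_a spanner".split():
        print(l,[(np.round(d["pixel"],1).tolist(),round(d["confidence"],2)) for d in pinpoint(l,P[n])])
    for l in ["strap_grip","nut_grip"]: print('S',l,[(np.round(d["pixel"],1).tolist(),round(d["confidence"],2)) for d in search_frame(l,P[n])])
s=robot.get_state(); print(s["clock"],s["eef_pos"],s["tcp_rot"],s["opening"])
E
python3 a.py
```

```text
pics
scene
nut_grip [([318.0, 164.5], 0.69)]
stud [([317.0, 175.0], 0.95), ([298.0, 161.9], 0.31)]
strap_grip [([202.9, 212.1], 0.89), ([262.7, 162.1], 0.74), ([301.9, 168.0], 0.72)]
strap_window [([204.8, 223.0], 0.81), ([299.5, 175.3], 0.7)]
strap_pocket [([315.1, 172.4], 0.78), ([271.3, 174.7], 0.78), ([182.2, 214.4], 0.61)]
hook_seat [([236.1, 215.7], 0.93), ([318.6, 167.0], 0.64)]
lock_bottle_c [([338.7, 158.1], 0.58)]
spare_housing [([332.6, 231.1], 0.76)]
spare_casting [([146.8, 293.5], 0.97), ([317.8, 173.1], 0.71), ([298.5, 168.4], 0.52)]
bearing_a [([298.0, 237.0], 0.81), ([275.9, 214.7], 0.72), ([237.6, 202.0], 0.56), ([304.5, 169.4], 0.3)]
spanner [([299.0, 164.1], 0.46)]
S strap_grip [([201.1, 224.5], 0.96), ([266.5, 171.5], 0.7), ([303.6, 179.4], 0.66)]
S nut_grip [([319.6, 170.6], 0.69), ([302.2, 176.4], 0.41), ([147.1, 292.6], 0.28)]
top
nut_grip [([149.0, 179.1], 0.69), ([397.9, 209.6], 0.26)]
stud [([152.5, 181.8], 0.71)]
strap_grip [([173.0, 263.8], 0.84), ([179.0, 182.7], 0.57), ([235.9, 194.3], 0.24)]
strap_window [([173.3, 261.9], 0.97), ([308.1, 227.2], 0.81), ([178.5, 182.5], 0.52)]
strap_pocket [([311.5, 266.1], 0.88), ([173.7, 241.2], 0.68), ([156.1, 183.7], 0.63)]
hook_seat [([320.0, 166.4], 0.92), ([152.0, 180.8], 0.16)]
lock_bottle_c [([88.6, 184.1], 0.75)]
spare_housing [([209.4, 120.5], 0.77), ([87.2, 185.9], 0.45), ([238.5, 190.4], 0.22)]
spare_casting [([401.9, 208.3], 0.61)]
bearing_a [([240.2, 192.9], 0.92), ([238.0, 238.3], 0.61), ([155.5, 179.0], 0.34)]
spanner [([118.3, 237.9], 0.53)]
S strap_grip [([306.9, 246.8], 0.87), ([176.5, 179.2], 0.76), ([234.3, 233.3], 0.68), ([175.1, 257.9], 0.57)]
S nut_grip []
1.4 [ 0.186 -0.649  0.23 ] [-0.     0.99   0.139  0.   ] 0.09297384606779988
```

View pics/scene1.png

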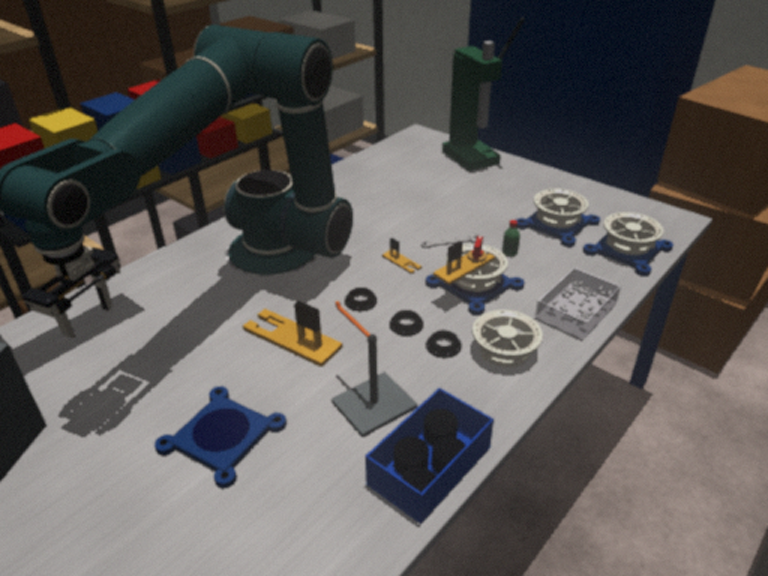

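View pics/top1.png

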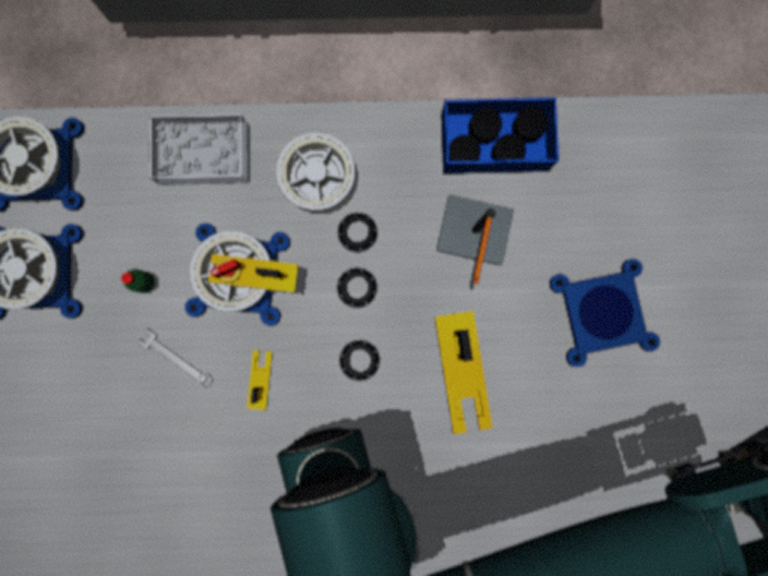

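Three strap look-alikes show, given here in scene 512-px coordinates:
- Small loose one at (262,162).
- Large loose one at (203,212).
- Middle-sized one at (302,168), clamped under the red nut. This is the one meant.

The hook's orange prong is at about (236,215), with its free end towards the robot. Next I'll triangulate and enlarge the target.

```bash
cat > b.py <<'E'
from h import *
np.set_printoptions(precision=3,suppress=True)
P={n:read_camera(n) for n in("scene","top")}
D={"nut_grip":((318,164.5),(149,179.1)),"stud":((317,175),(152.5,181.8)),"strap_grip":((301.9,168),(179,182.7)),"window":((299.5,175.3),(178.5,182.5)),"pocket":((315.1,172.4),(156.1,183.7)),"hook":((236.1,215.7),(320,166.4)),
"small":((262.7,162.1),(171,261)),"large":((202.9,212.1),(308.1,227))}
for k,(a,b) in D.items(): print(k,tri([(P["scene"],a),(P["top"],b)]))
# prong ends in top: free end ~(317,189), post (327,141)
print("prong",atz(P["top"],(317,189),.2),atz(P["top"],(327,141),.2))
print("bottle",atz(P["top"],(95,186),.0))
save(P["scene"],"crop2.png",6,(240,140,360,215))
s=robot.get_state();print(s["clock"])
E
python3 b.py
```

```text
nut_grip (array([0.581, 0.246, 0.126]), [np.float64(0.0007), np.float64(0.0007)])
stud (array([0.579, 0.248, 0.071]), [np.float64(0.0), np.float64(0.0)])
strap_grip (array([0.566, 0.152, 0.15 ]), [np.float64(0.0001), np.float64(0.0001)])
window (array([0.564, 0.154, 0.115]), [np.float64(0.0078), np.float64(0.0078)])
pocket (array([0.573, 0.235, 0.088]), [np.float64(0.003), np.float64(0.003)])
hook (array([ 0.6  , -0.266,  0.189]), [np.float64(0.0004), np.float64(0.0004)])
small (array([0.327, 0.195, 0.058]), [np.float64(0.0001), np.float64(0.0001)])
large (array([ 0.418, -0.243,  0.095]), [np.float64(0.007), np.float64(0.007)])
prong [ 0.533 -0.253  0.2  ] [ 0.672 -0.288  0.2  ]
bottle [0.577 0.455 0.   ]
1.5
```

View pics/crop2.png

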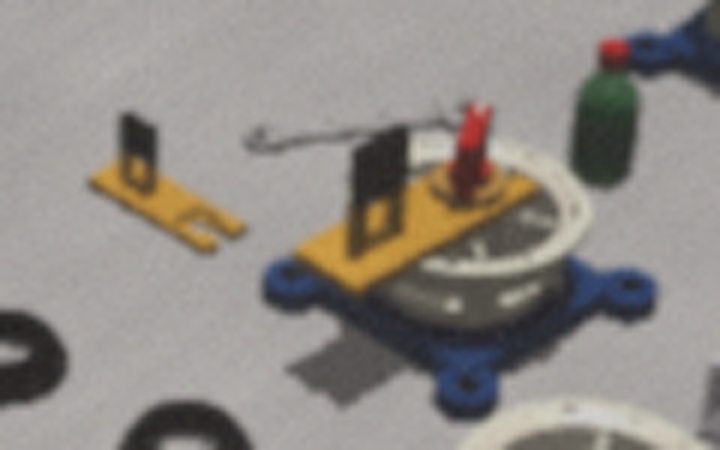

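The crop confirms it: the middle-sized strap is clamped under the red nut, with its handle at crop (380,190). The small one at (150,180) is loose. I'll raise the arm and travel to the nut to look with the wrist camera.

```bash
cat > go.py <<'E'
# tool-frame shift numbers and yaw change to a world TCP target
import sys
from h import *
def go(x,y,z,psi=None):
    s=robot.get_state(); q=s["tcp_rot"]; R=Ro.from_quat([q[1],q[2],q[3],q[0]]).as_matrix(); p=np.array(s["eef_pos"])
    cur=np.degrees(np.arctan2(R[1,0],R[0,0])); d=R.T@(np.array([x,y,z])-p)
    print("pos",p.round(4),"psi",cur.round(2),"tilt",R[:,2].round(4),"t",s["clock"],"open",round(s["opening"],4),"F",np.round(s["ft_force"],1))
    print("shift/.2:",(d/.2).round(4), "" if psi is None else "rz/pi: %.4f"%(((cur-psi+180)%360-180)/180))
if __name__=="__main__": go(*map(float,sys.argv[1:]))
E
python3 go.py .42 -.3 .38; python3 go.py .5 .18 .38 109
python3 -c "
from h import *
p=read_camera('wrist');q=robot.get_state();R=Ro.from_quat(np.roll(q['tcp_rot'],-1)).as_matrix()
o=ray(p,(256,192));print(R.T@(o[0]-q['eef_pos']),R.T@o[1],p['camera_matrix'])"
```

```text
pos [ 0.1864 -0.6488  0.2297] psi 16.03 tilt [-0. -0. -1.] t 1.5 open 0.0929 F [0.1 0.3 0. ]
shift/.2: [ 1.6041 -1.3534 -0.7518] 
pos [ 0.1864 -0.6488  0.2297] psi 16.03 tilt [-0. -0. -1.] t 1.5 open 0.0929 F [0.1 0.3 0. ]
shift/.2: [ 2.6515 -3.5495 -0.7518] rz/pi: -0.5165
[ 0.07836412 -0.00025516 -0.15460375] [-0.28838717  0.00564128  0.95749727] [[328.52070542   0.         254.04299085]
 [  0.         328.52070542 191.35493832]
 [  0.           0.           1.        ]]
```

>>> {"name": "play_rows", "arguments": {
  "rows": [0.1,-0.08,-0.2,0,0,0,0.1,-0.08,-0.2,0,0,0,0.16,-0.13,-0.15,0,0,0,0.16,-0.13,-0.1,0,0,0,0.18,-0.15,-0.1,0,0,0,0.18,-0.15,0,0,0,0,0.18,-0.15,0,0,0,0,0.18,-0.15,0,0,0,0,0.18,-0.15,0,0,0,0,0.18,-0.15,0,0,0,0]
}}

```text
clock: 2.55
eef_pos: [0.4207, -0.3063, 0.379]
tcp_rot: [0.0, 0.99, 0.139, 0.0]
ft_force: [0.3, -0.3, 1.3]
opening: 0.0927
```

```bash
python3 go.py .52 .18 .37 109
```

```text
pos [ 0.4207 -0.3063  0.379 ] psi 16.02 tilt [ 5.e-04 -4.e-04 -1.e+00] t 2.55 open 0.0927 F [ 0.3 -0.3  1.3]
shift/.2: [ 1.1482 -2.1998  0.0441] rz/pi: -0.5165
```

>>> {"name": "play_rows", "arguments": {
  "rows": [0.104,-0.2,0,0,0,0,0.104,-0.2,0,0,0,0,0.104,-0.2,0,0,0,0,0.104,-0.2,0,0,0,0,0.104,-0.2,0,0,0,0,0.104,-0.2,0,0,0,0,0.104,-0.2,0,0,0,0,0.104,-0.2,0,0,0,0,0.104,-0.2,0,0,0,0,0.104,-0.2,0.02,0,0,0,0.104,-0.2,0.02,0,0,0]
}}

```text
clock: 3.65
eef_pos: [0.5184, 0.18, 0.3709]
tcp_rot: [-0.0, 0.99, 0.14, 0.0]
ft_force: [0.9, -0.2, -0.7]
opening: 0.093
```

>>> {"name": "play_rows", "arguments": {
  "rows": [0,0,0,0,0,-0.047,0,0,0,0,0,-0.047,0,0,0,0,0,-0.047,0,0,0,0,0,-0.047,0,0,0,0,0,-0.047,0,0,0,0,0,-0.047,0,0,0,0,0,-0.047,0,0,0,0,0,-0.047,0,0,0,0,0,-0.047,0,0,0,0,0,-0.047,0,0,0,0,0,-0.047]
}}

```text
clock: 4.75
eef_pos: [0.5185, 0.178, 0.3708]
tcp_rot: [0.0, 0.578, 0.816, 0.0]
ft_force: [0.3, 0.5, 0.1]
opening: 0.0934
```

```bash
cat > w.py <<'E'
import sys
from h import *
p=read_camera("wrist"); s=robot.get_state(); print(s["clock"],np.round(s["eef_pos"],3),np.round(s["joint_positions"],2))
np.save(f"w_{sys.argv[1]}.npy",p,allow_pickle=True)
for l in sys.argv[2:]: print(l,[(np.round(d["pixel"],1).tolist(),round(d["confidence"],2)) for d in pinpoint(l,p)])
save(p,f"w_{sys.argv[1]}.png",1.5)
E
python3 w.py A nut_grip stud strap_grip strap_window strap_pocket
```

```text
4.8 [0.518 0.178 0.371] [ 0.28 -0.16  1.49  0.    1.81 -0.07]
nut_grip [([322.1, 130.9], 0.67), ([315.5, 126.3], 0.32)]
stud [([314.6, 128.0], 0.67)]
strap_grip [([105.6, 379.1], 0.89), ([288.2, 202.4], 0.76), ([122.5, 82.3], 0.64)]
strap_window [([286.5, 191.8], 0.95), ([131.0, 86.9], 0.75), ([120.5, 351.0], 0.75)]
strap_pocket [([175.1, 107.1], 0.67), ([285.1, 191.0], 0.66)]
```

View pics/w_A.png

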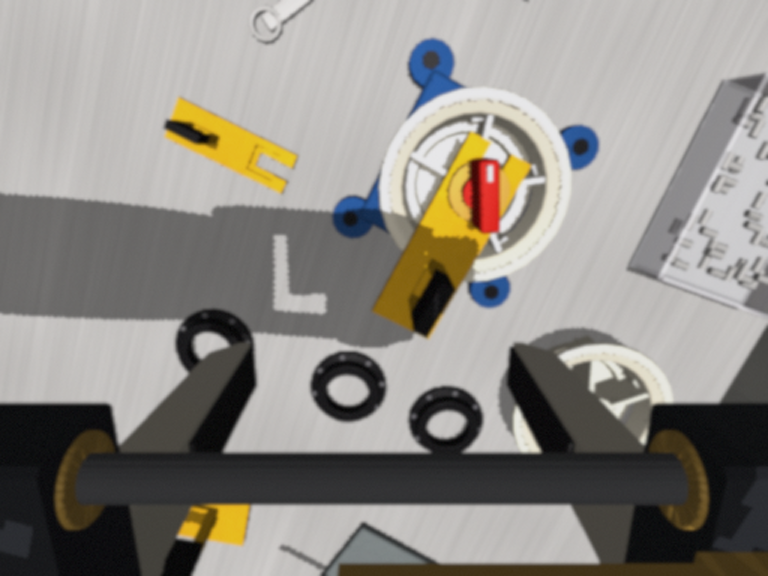

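The wrist view shows the red nut's bar near (487,197) in the 1.5x picture, almost aligned with tool x. The yellow strap's handle is at (432,300). I'll take a second wrist view with the tool over the nut.

```bash
python3 go.py .581 .246 .27 109.4
```

```text
pos [0.5185 0.178  0.3707] psi 108.88 tilt [ 0. -0. -1.] t 5.05 open 0.0929 F [ 0.5  0.1 -0.1]
shift/.2: [0.2204 0.4057 0.5036] rz/pi: -0.0029
```

>>> {"name": "play_rows", "arguments": {
  "rows": [0.075,0.135,0.1,0,0,0,0.075,0.135,0.1,0,0,0,0.07,0.135,0.15,0,0,0,0,0,0.15,0,0,0,0,0,0,0,0,0]
}}

```text
clock: 5.55
eef_pos: [0.5798, 0.2462, 0.2658]
tcp_rot: [-0.002, 0.581, 0.814, -0.003]
ft_force: [0.1, -0.2, -0.1]
opening: 0.0931
```

```bash
python3 w.py B nut_grip stud strap_grip strap_window
cat > c.py <<'E'
from h import *
A=np.load("w_A.npy",allow_pickle=True).item();B=np.load("w_B.npy",allow_pickle=True).item()
def best(l,p,near=None):
    c=pinpoint(l,p); return c
for n,p in(("A",A),("B",B)):
    hsv=cv2.cvtColor(p["color"],cv2.COLOR_RGB2HSV)
    m=(((hsv[...,0]<8)|(hsv[...,0]>172))&(hsv[...,1]>150)&(hsv[...,2]>70)).astype(np.uint8)
    k,lab,st,ce=cv2.connectedComponentsWithStats(m); i=1+np.argmax(st[1:,4])
    pts=np.argwhere(lab==i)[:,::-1].astype(np.float32); print(n,st[i],ce[i],cv2.minAreaRect(pts))
    mb=(lab==i)&(hsv[...,2]>np.percentile(hsv[...,2][lab==i],60)); print(cv2.minAreaRect(np.argwhere(mb)[:,::-1].astype(np.float32)))
E
python3 c.py
```

```text
5.6 [0.58  0.246 0.269] [ 0.36  0.01  1.49 -0.    1.65  0.03]
nut_grip [([252.2, 189.2], 0.65)]
stud [([253.2, 178.0], 0.7)]
strap_grip [([22.2, 125.5], 0.62), ([210.7, 284.2], 0.6)]
strap_window [([219.2, 260.5], 0.93), ([41.7, 126.2], 0.81)]
A [317 106  16  49 603] [324.35489221 131.66500829] ((324.5, 130.0), (48.0, 15.0), 90.0)
((326.0, 130.5), (43.0, 8.0), 90.0)
B [ 243  156   29   68 1145] [257.4209607  191.52489083] ((257.0, 189.5), (67.0, 28.0), 90.0)
((257.0, 193.5), (51.0, 28.0), 90.0)
```

View pics/w_B.png

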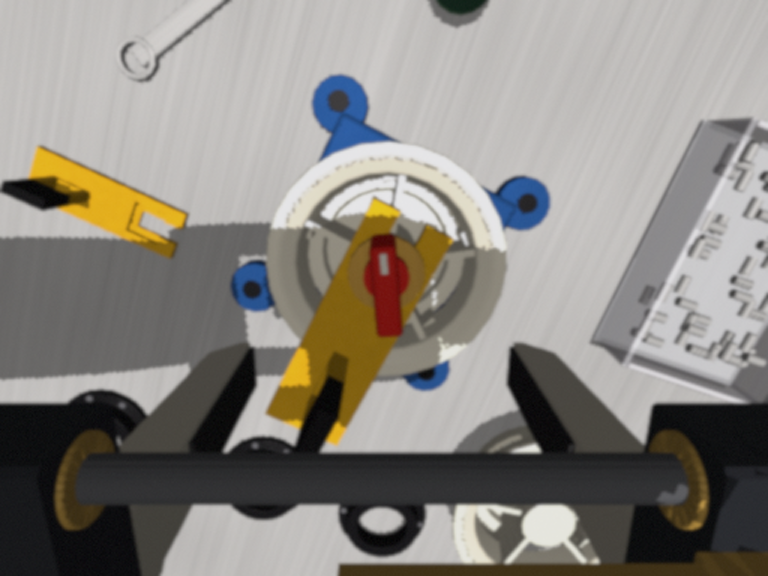

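The bar runs from (383,238) to (390,333), about 4° off tool x. Now I'll work out its axis and height.

```bash
cat > d.py <<'E'
from h import *
np.set_printoptions(precision=4,suppress=True)
A=np.load("w_A.npy",allow_pickle=True).item();B=np.load("w_B.npy",allow_pickle=True).item()
for n,a,b in(("nut",(322.1,130.9),(252.2,189.2)),("stud",(314.6,128),(253.2,178)),("grip",(288.2,202.4),(210.7,284.2)),("win",(286.5,191.8),(219.2,260.5))):
    print(n,tri([(A,a),(B,b)]))
for z,p in((.145,A),(.145,B)):
    hsv=cv2.cvtColor(p["color"],cv2.COLOR_RGB2HSV)
    m=(((hsv[...,0]<8)|(hsv[...,0]>172))&(hsv[...,1]>150)&(hsv[...,2]>70)).astype(np.uint8)
    k,lab,st,ce=cv2.connectedComponentsWithStats(m); i=1+np.argmax(st[1:,4])
    ro,co=np.where(lab==i); pr=[]
    for r in np.unique(ro):
        c=co[ro==r]; pr.append(((c.min()+c.max())/2,r,c.max()-c.min()+1))
    print([(float(a),int(b),int(w)) for a,b,w in pr[::4]])
    X=np.array([atz(p,(a,r),z)[:2] for a,r,w in pr if w<18]); d=np.linalg.svd(X-X.mean(0))[2][0]
    print("angle",np.degrees(np.arctan2(d[1],d[0])),X.mean(0),X[0],X[-1])
E
python3 d.py
```

```text
nut (array([0.5785, 0.2409, 0.134 ]), [np.float64(0.0017), np.float64(0.0017)])
stud (array([0.5792, 0.2393, 0.0847]), [np.float64(0.0013), np.float64(0.0013)])
grip (array([0.5689, 0.1508, 0.1581]), [np.float64(0.0003), np.float64(0.0003)])
win (array([0.5716, 0.1507, 0.1118]), [np.float64(0.0001), np.float64(0.0001)])
[(322.0, 106, 1), (324.5, 110, 16), (324.0, 114, 15), (324.0, 118, 15), (324.5, 122, 14), (324.5, 126, 14), (324.5, 130, 14), (325.0, 134, 15), (325.0, 138, 15), (324.5, 142, 14), (325.0, 146, 15), (324.5, 150, 14), (324.5, 154, 6)]
angle -65.82266120937761 [0.5797 0.2421] [0.5666 0.2658] [0.5904 0.2167]
[(260.0, 156, 1), (255.0, 160, 15), (255.0, 164, 15), (255.0, 168, 17), (256.0, 172, 19), (257.0, 176, 25), (257.5, 180, 28), (257.0, 184, 29), (257.0, 188, 29), (257.5, 192, 26), (257.0, 196, 19), (257.5, 200, 16), (257.5, 204, 16), (258.5, 208, 16), (258.5, 212, 16), (259.0, 216, 15), (259.5, 220, 16)]
angle -67.16731349024906 [0.5818 0.2425] [0.5729 0.2748] [0.5922 0.2169]
```

```bash
python3 go.py .580 .242 .126 113.2
```

```text
pos [0.5809 0.2459 0.2732] psi 109.03 tilt [ 0.0029  0.0011 -1.    ] t 5.8 open 0.0927 F [-0.4  0.1 -0.6]
shift/.2: [-0.0172 -0.013   0.7362] rz/pi: -0.0231
```

>>> {"name": "play_rows", "arguments": {
  "rows": [-0.017,-0.013,0,0,0,0,0,0,0,0,0,-0.023,0,0,0.15,0,0,0,0,0,0.15,0,0,0,0,0,0.15,0,0,0,0,0,0.12,0,0,0,0,0,0.08,0,0,0,0,0,0.05,0,0,0,0,0,0.036,0,0,0,0,0,0,0,0,0]
}}

```text
clock: 6.8
eef_pos: [0.5793, 0.242, 0.1234]
tcp_rot: [-0.0, 0.55, 0.835, -0.0]
ft_force: [0.1, 0.9, -0.3]
opening: 0.0931
```

```bash
python3 go.py .580 .242 .126 113.2
```

```text
pos [0.5793 0.242  0.1234] psi 113.23 tilt [-1.e-04  0.e+00 -1.e+00] t 6.8 open 0.0931 F [ 0.1  0.9 -0.3]
shift/.2: [-0.0014  0.003  -0.0128] rz/pi: 0.0001
```

Close on the nut.

>>> {"name": "play_rows", "arguments": {
  "rows": [0,0,-0.01,0,0,0,0,0,0,0,0,0,0,0,0,0,0,0,0,0,0,0,0,0,0,0,0,0,0,0,0,0,0,0,0,0,0,0,0,0,0,0,0,0,0,0,0,0],
  "fingers": 1
}}

```text
clock: 7.6
eef_pos: [0.5793, 0.242, 0.1255]
tcp_rot: [-0.0, 0.55, 0.835, -0.0]
ft_force: [-0.4, -0.4, -0.1]
opening: 0.0334
```

>>> {"name": "play_rows", "arguments": {
  "rows": [0,0,0,0,0,0,0,0,0,0,0,0,0,0,0,0,0,0,0,0,0,0,0,0,0,0,0,0,0,0],
  "fingers": 1
}}

```text
clock: 8.1
eef_pos: [0.5821, 0.2433, 0.1256]
tcp_rot: [0.002, 0.55, 0.835, 0.003]
ft_force: [30.5, 13.2, -16.0]
opening: 0.0157
```

>>> {"name": "play_rows", "arguments": {
  "rows": [0,0.016,0,0,0,0,0,0,0,0,0,0]
}}

```text
clock: 8.3
eef_pos: [0.5826, 0.2435, 0.1256]
tcp_rot: [0.0, 0.55, 0.835, 0.0]
ft_force: [3.8, 1.7, -0.1]
opening: 0.0154
```

```bash
python3 go.py .580 .242 .126 113.2; python3 -c "
from h import *
print(robot.get_state()['wrist_torque'])"
```

```text
pos [0.5826 0.2435 0.1256] psi 113.24 tilt [ 4.e-04  1.e-04 -1.e+00] t 8.3 open 0.0154 F [ 3.8  1.7 -0.1]
shift/.2: [-0.0017 -0.0146 -0.0022] rz/pi: 0.0002
[ 0.28419663 -0.63803345  0.19681819]
```

>>> {"name": "play_rows", "arguments": {
  "rows": [0,0,-0.003,0,0,0.04,0,0,-0.003,0,0,0.04,0,0,-0.003,0,0,0.04,0,0,-0.003,0,0,0.04,0,0,-0.003,0,0,0.04,0,0,-0.003,0,0,0.04]
}}

```text
clock: 8.9
eef_pos: [0.5838, 0.2434, 0.1293]
tcp_rot: [0.001, 0.82, 0.572, 0.002]
ft_force: [18.3, 2.1, -7.1]
opening: 0.0158
```

```bash
python3 go.py .5825 .2435 .126 113.2; python3 -c "
from h import *
print(robot.get_state()['wrist_torque'])"
```

```text
pos [0.5838 0.2434 0.1293] psi 69.74 tilt [ 4.3e-03  8.0e-04 -1.0e+00] t 8.9 open 0.0158 F [18.3  2.1 -7.1]
shift/.2: [-0.0019 -0.0063  0.0166] rz/pi: -0.2415
[ 0.46419389 -3.27501893  0.33315081]
```

>>> {"name": "play_rows", "arguments": {
  "rows": [0.003,0.01,-0.003,0,0,0.04,0,0,-0.003,0,0,0.04,0,0,-0.003,0,0,0.04,0,0,-0.003,0,0,0.04,0,0,-0.003,0,0,0.04]
}}

```text
clock: 9.4
eef_pos: [0.585, 0.2428, 0.1324]
tcp_rot: [0.0, 0.957, 0.29, 0.001]
ft_force: [8.1, -3.6, -1.1]
opening: 0.0158
```

```bash
python3 go.py .5845 .243 .126 113.2; python3 -c "
from h import *
print(robot.get_state()['wrist_torque'])"
```

```text
pos [0.585  0.2428 0.1324] psi 33.73 tilt [ 2.e-03 -4.e-04 -1.e+00] t 9.4 open 0.0158 F [ 8.1 -3.6 -1.1]
shift/.2: [-0.0016 -0.0021  0.0321] rz/pi: -0.4415
[-0.55266398 -1.33256993  0.27751707]
```

>>> {"name": "play_rows", "arguments": {
  "rows": [0.003,0.003,-0.003,0,0,0.04,0,0,-0.003,0,0,0.04,0,0,-0.003,0,0,0.04,0,0,-0.003,0,0,0.04,0,0,-0.003,0,0,0.04,0,0,-0.003,0,0,0.04,0,0,-0.003,0,0,0.04,0,0,-0.003,0,0,0.04,0,0,-0.003,0,0,0.03,0,0,0,0,0,0]
}}

```text
clock: 10.4
eef_pos: [0.5853, 0.241, 0.1379]
tcp_rot: [0.002, 0.968, -0.252, 0.001]
ft_force: [-2.0, -15.4, 6.2]
opening: 0.0157
```

```bash
python3 go.py .5845 .243 .126 113.2; python3 -c "
from h import *
print(robot.get_state()['wrist_torque'],robot.get_state()['joint_positions'])"
```

```text
pos [0.5853 0.241  0.1379] psi -29.23 tilt [ 1.0e-04 -3.6e-03 -1.0e+00] t 10.4 open 0.0157 F [ -2.  -15.4   6.2]
shift/.2: [-0.0083 -0.0068  0.0596] rz/pi: -0.7913
[-2.88381483  0.26104252  0.04771255] [ 0.35195963  0.06513791  1.64546448 -0.00348892  1.43211668  2.43335906]
```

>>> {"name": "play_rows", "arguments": {
  "rows": [0,0.008,-0.002,0,0,0.02,0,0,-0.001,0,0,0.02,0,0,0,0,0,0.01,0,0,0,0,0,0]
}}

```text
clock: 10.8
eef_pos: [0.5849, 0.2407, 0.1384]
tcp_rot: [0.0, 0.945, -0.326, 0.001]
ft_force: [4.5, -6.5, 1.6]
opening: 0.0161
```

```bash
python3 go.py .5845 .243 .126 113.2; python3 -c "
from h import *
print(robot.get_state()['wrist_torque'],robot.get_state()['joint_positions'])"
```

```text
pos [0.5849 0.2407 0.1384] psi -38.03 tilt [ 0.0015 -0.0015 -1.    ] t 10.8 open 0.0161 F [ 4.5 -6.5  1.6]
shift/.2: [-0.0087 -0.0078  0.0621] rz/pi: -0.8402
[-1.15842096 -0.91011765  0.79369778] [ 3.51013391e-01  6.25213806e-02  1.64737827e+00 -1.96596333e-03
  1.43083660e+00  2.58589321e+00]
```

>>> {"name": "play_rows", "arguments": {
  "rows": [0,0,0,0,0,0,0,0,0,0,0,0,0,0,0,0,0,0,0,0,0,0,0,0,0,0,0,0,0,0],
  "fingers": -1
}}

```text
clock: 11.3
eef_pos: [0.5843, 0.2417, 0.1379]
tcp_rot: [0.0, 0.946, -0.325, -0.0]
ft_force: [-1.0, 0.1, 0.5]
opening: 0.0514
```

>>> {"name": "play_rows", "arguments": {
  "rows": [0,0,-0.1,0,0,0,0,0,-0.2,0,0,0,0,0,-0.2,0,0,0,0,0,-0.2,0,0,-0.047,0,0,0,0,0,-0.047,0,0,0,0,0,-0.047,0,0,0,0,0,-0.047,0,0,0,0,0,-0.047,0,0,0,0,0,-0.047,0,0,0,0,0,-0.047,0,0,0,0,0,-0.047,0,0,0,0,0,-0.047]
}}

```text
clock: 12.5
eef_pos: [0.5843, 0.2417, 0.278]
tcp_rot: [-0.0, 0.944, 0.33, -0.0]
ft_force: [-0.1, 0.7, -0.7]
opening: 0.0929
```

```bash
python3 go.py .571 .151 .28 83
```

```text
pos [0.5843 0.2417 0.278 ] psi 38.52 tilt [-2.e-04  0.e+00 -1.e+00] t 12.5 open 0.0929 F [-0.1  0.7 -0.7]
shift/.2: [-0.3345  0.3132 -0.01  ] rz/pi: -0.2471
```

>>> {"name": "play_rows", "arguments": {
  "rows": [-0.11,0.105,0,0,0,0,-0.11,0.105,0,0,0,0,-0.115,0.103,0,0,0,0,0,0,0,0,0,-0.045,0,0,0,0,0,-0.045,0,0,0,0,0,-0.045,0,0,0,0,0,-0.045,0,0,0,0,0,-0.045,0,0,0,0,0,-0.022,0,0,0,0,0,0]
}}

```text
clock: 13.5
eef_pos: [0.5704, 0.1511, 0.278]
tcp_rot: [-0.0, 0.751, 0.661, -0.0]
ft_force: [0.5, -1.0, 0.1]
opening: 0.0932
```

```bash
python3 w.py C nut_grip stud strap_grip strap_window
```

```text
13.55 [0.57  0.151 0.278] [ 0.22 -0.08  1.56  0.    1.66  0.35]
nut_grip [([254.2, 75.5], 0.88)]
stud [([253.7, 82.5], 0.59)]
strap_grip [([250.8, 267.1], 0.73), ([251.3, 186.1], 0.61), ([36.8, 147.7], 0.59)]
strap_window [([51.2, 144.7], 0.79), ([253.2, 176.9], 0.77)]
```

>>> {"name": "play_rows", "arguments": {
  "rows": [-0.2,0.15,-0.1,0,0,0,-0.2,0.15,-0.1,0,0,0,0,0,0,0,0,0,0,0,0,0,0,0]
}}

```text
clock: 14.15
eef_pos: [0.6164, 0.0696, 0.3151]
tcp_rot: [-0.0, 0.752, 0.659, 0.0]
ft_force: [-1.3, 0.8, -1.3]
opening: 0.0932
```

```bash
python3 w.py D nut_grip stud strap_grip strap_window; python3 -c "
import cv2,numpy as np
cv2.imwrite('pics/CD.png',cv2.resize(np.hstack([cv2.imread('pics/w_C.png')[100:500,150:600],cv2.imread('pics/w_D.png')[0:400,150:600]]),None,fx=.88,fy=.88))"
```

```text
14.2 [0.616 0.07  0.315] [ 0.07 -0.01  1.44  0.    1.72  0.2 ]
nut_grip []
stud [([199.9, 10.5], 0.82), ([116.6, 231.4], 0.27)]
strap_grip [([193.3, 99.1], 0.68), ([297.4, 209.3], 0.36)]
strap_window [([201.2, 102.1], 0.83), ([154.6, 365.8], 0.71), ([13.6, 82.4], 0.59)]
```

View pics/CD.png

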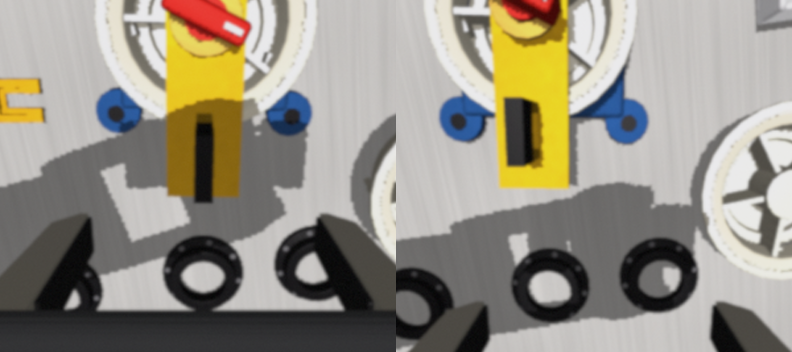

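```bash
python3 - <<'E'
from h import *
np.set_printoptions(precision=4,suppress=True)
A,B,C,D=[np.load(f"w_{k}.npy",allow_pickle=True).item() for k in "ABCD"]
print("grip",tri([(A,(288.2,202.4)),(B,(210.7,284.2)),(C,(251.3,186.1)),(D,(193.3,99.1))]),tri([(C,(251.3,186.1)),(D,(193.3,99.1))]))
print("win",tri([(A,(286.5,191.8)),(B,(219.2,260.5)),(C,(253.2,176.9)),(D,(201.2,102.1))]))
print("stud",tri([(A,(314.6,128)),(B,(253.2,178)),(C,(253.7,82.5)),(D,(199.9,10.5))]))
print("nut",tri([(C,(254.2,75.5)),(D,(199.9,5))]))
# handle top face and plate edges in C
h=cv2.cvtColor(C["color"],cv2.COLOR_RGB2HSV)
for r in range(150,240,8):
    y=np.where((h[r,:,0]>18)&(h[r,:,0]<32)&(h[r,:,1]>150))[0]; y=y[(y>200)&(y<310)]
    k=np.where(h[r,225:285,2]<40)[0]+225
    print(r,y.min() if len(y) else None,y.max() if len(y) else None,k.min() if len(k) else None,k.max() if len(k) else None)
E
python3 go.py .57 .151 .28 82.7
```

```text
grip (array([0.5685, 0.1516, 0.1581]), [np.float64(0.0012), np.float64(0.0006), np.float64(0.0028), np.float64(0.0013)]) (array([0.5667, 0.1507, 0.1456]), [np.float64(0.0006), np.float64(0.0006)])
win (array([0.57  , 0.1494, 0.1107]), [np.float64(0.0022), np.float64(0.0017), np.float64(0.0023), np.float64(0.0026)])
stud (array([0.5794, 0.2395, 0.0839]), [np.float64(0.0014), np.float64(0.0013), np.float64(0.0011), np.float64(0.0005)])
nut (array([0.5802, 0.247 , 0.0746]), [np.float64(0.0011), np.float64(0.0011)])
150 227 282 None None
158 227 282 None None
166 227 282 249 260
174 227 281 249 260
182 227 281 249 260
190 227 281 249 259
198 227 280 249 259
206 227 280 249 259
214 236 279 248 259
222 None None None None
230 None None None None
238 None None None None
pos [0.6156 0.0711 0.3149] psi 82.69 tilt [-5.e-04  1.e-04 -1.e+00] t 14.4 open 0.093 F [-0.   0.6  0.2]
shift/.2: [ 0.3671 -0.2771  0.1746] rz/pi: -0.0001
```

```bash
python3 go.py .5725 .1505 .15 81.5
```

```text
pos [0.6156 0.0711 0.3149] psi 82.69 tilt [-5.e-04  1.e-04 -1.e+00] t 14.4 open 0.093 F [-0.   0.6  0.2]
shift/.2: [ 0.3662 -0.2641  0.8246] rz/pi: 0.0066
```

>>> {"name": "play_rows", "arguments": {
  "rows": [0.183,-0.132,0.1,0,0,0,0.183,-0.132,0.1,0,0,0,0,0,0,0,0,0.007,0,0,0.2,0,0,0,0,0,0.2,0,0,0,0,0,0.124,0,0,0,0,0,0.05,0,0,0,0,0,0.05,0,0,0,0,0,0,0,0,0]
}}

```text
clock: 15.3
eef_pos: [0.5732, 0.1496, 0.1504]
tcp_rot: [-0.0, 0.758, 0.652, -0.0]
ft_force: [-0.2, 0.5, 0.9]
opening: 0.0928
```

>>> {"name": "play_rows", "arguments": {
  "rows": [0,0,0,0,0,0,0,0,0,0,0,0,0,0,0,0,0,0,0,0,0,0,0,0,0,0,0,0,0,0,0,0,0,0,0,0,0,0,0,0,0,0,0,0,0,0,0,0,0,0,0,0,0,0,0,0,0,0,0,0],
  "fingers": 0.95
}}

```text
clock: 16.3
eef_pos: [0.5731, 0.1496, 0.1504]
tcp_rot: [-0.0, 0.758, 0.652, -0.0]
ft_force: [-3.4, -0.7, 1.6]
opening: 0.0176
```

>>> {"name": "play_rows", "arguments": {
  "rows": [0,0,0,0,0,0,0,0,0,0,0,0,0,0,0,0,0,0],
  "fingers": 1
}}

```text
clock: 16.6
eef_pos: [0.5729, 0.1496, 0.1501]
tcp_rot: [-0.0, 0.758, 0.652, -0.0]
ft_force: [-1.3, -0.3, -2.7]
opening: 0.0122
```

```bash
python3 go.py .5725 .1505 .15 81.5;python3 -c "
from h import *
p=read_camera('scene'); save(p,'s3.png',6,(240,140,360,215))"
```

```text
pos [0.5729 0.1496 0.1501] psi 81.38 tilt [-7.e-04 -1.e-04 -1.e+00] t 16.6 open 0.0122 F [-1.3 -0.3 -2.7]
shift/.2: [ 0.0043 -0.0029  0.0005] rz/pi: -0.0007
```

View pics/s3.png

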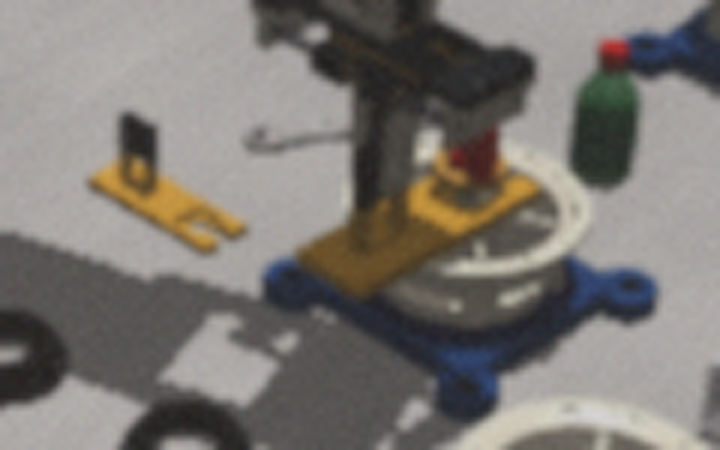

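The handle is gripped (12 mm opening) and the nut's collar stands clear above the strap at (475,195). Now to draw it out.

>>> {"name": "play_rows", "arguments": {
  "rows": [0,0,-0.008,0,0,0,-0.03,0,0,0,0,0,-0.04,0,0,0,0,0,-0.04,0,0,0,0,0]
}}

```text
clock: 17.05
eef_pos: [0.5697, 0.1271, 0.152]
tcp_rot: [-0.0, 0.758, 0.652, -0.0]
ft_force: [-1.5, 0.5, -4.3]
opening: 0.0117
```

>>> {"name": "play_rows", "arguments": {
  "rows": [-0.05,0,0,0,0,0,-0.05,0,0,0,0,0,-0.05,0,0,0,0,0,-0.05,0,0,0,0,0,-0.05,0,0,0,0,0,-0.05,0,0,0,0,0,-0.05,0,0,0,0,0,-0.05,0,0,0,0,0,-0.05,0,0,0,0,0]
}}

```text
clock: 17.95
eef_pos: [0.5562, 0.038, 0.152]
tcp_rot: [0.0, 0.758, 0.652, -0.0]
ft_force: [-0.2, -0.0, -2.9]
opening: 0.0119
```

```bash
python3 go.py .40 -.15 .33 76
```

```text
pos [0.5562 0.038  0.152 ] psi 81.37 tilt [-0. -0. -1.] t 17.95 open 0.0119 F [-0.2 -0.  -2.9]
shift/.2: [-1.0466 -0.6312 -0.8898] rz/pi: 0.0298
```

>>> {"name": "play_rows", "arguments": {
  "rows": [0,0,-0.1,0,0,0,0,0,-0.2,0,0,0,-0.05,-0.03,-0.2,0,0,0,-0.1,-0.06,-0.2,0,0,0,-0.15,-0.09,-0.19,0,0,0,-0.15,-0.09,0,0,0,0,-0.15,-0.09,0,0,0,0,-0.15,-0.09,0,0,0,0,-0.15,-0.09,0,0,0,0,-0.13,-0.08,0,0,0,0,0,0,0,0,0,0,0,0,0,0,0,0]
}}

```text
clock: 19.15
eef_pos: [0.4032, -0.1459, 0.329]
tcp_rot: [0.0, 0.759, 0.651, 0.0]
ft_force: [0.3, -0.5, -3.9]
opening: 0.0118
```

```bash
python3 w.py E hook_seat strap_grip strap_window
```

```text
19.2 [ 0.404 -0.145  0.329] [-0.41 -0.44  1.77  0.    1.81 -0.25]
hook_seat [([480.0, 280.7], 0.89)]
strap_grip [([252.0, 256.2], 0.92)]
strap_window [([340.6, 37.7], 0.64), ([256.4, 226.4], 0.56)]
```

>>> {"name": "play_rows", "arguments": {
  "rows": [-0.15,0.06,-0.1,0,0,0,-0.15,0.06,-0.1,0,0,0,-0.15,0,0,0,0,0,0,0,0,0,0,0,0,0,0,0,0,0]
}}

```text
clock: 19.85
eef_pos: [0.4141, -0.2379, 0.3683]
tcp_rot: [-0.001, 0.758, 0.652, -0.0]
ft_force: [0.8, -0.0, -3.6]
opening: 0.0116
```

```bash
python3 w.py F hook_seat strap_grip strap_window;  python3 -c "
import cv2,numpy as np
cv2.imwrite('pics/EF.png',np.hstack([cv2.imread('pics/w_E.png')[0:500,370:768],cv2.imread('pics/w_F.png')[0:500,370:768]]))"
```

```text
19.9 [ 0.414 -0.237  0.368] [-0.57 -0.32  1.62  0.    1.84 -0.42]
hook_seat [([448.2, 176.1], 0.76)]
strap_grip [([254.0, 258.0], 0.87)]
strap_window [([254.1, 228.0], 0.64)]
```

View pics/EF.png

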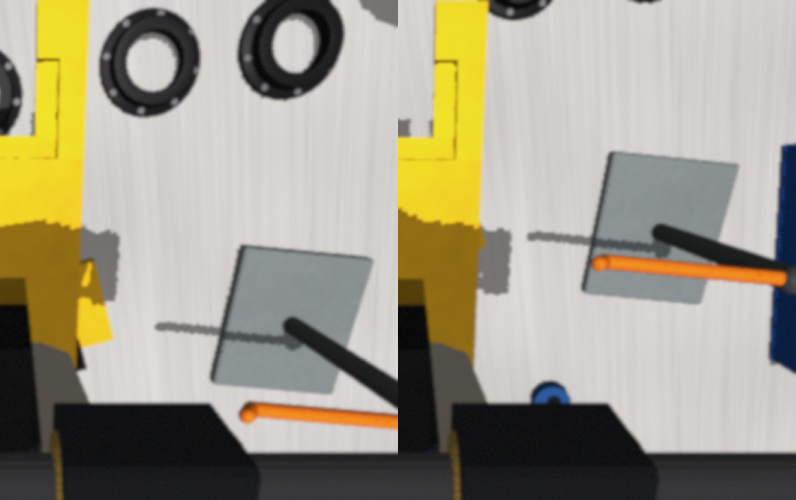

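The strap sits level in the gripper. The orange prong in view F runs from its free end at full-frame 1.5x (572,263) to (757,278). I'll fit its line and height.

```bash
cat > e.py <<'E'
from h import *
np.set_printoptions(precision=4,suppress=True)
E,F=[np.load(f"w_{k}.npy",allow_pickle=True).item() for k in "EF"]
L={}
for n,p in(("E",E),("F",F)):
    h=cv2.cvtColor(p["color"],cv2.COLOR_RGB2HSV); m=(h[...,0]>=5)&(h[...,0]<17)&(h[...,1]>170)&(h[...,2]>130)
    k,lab,st,ce=cv2.connectedComponentsWithStats(m.astype(np.uint8)); i=1+np.argmax(st[1:,4]*(st[1:,0]>350)); m=lab==i
    print(n,st[i]); c0=st[i][0]; L[n]=[(c,np.where(m[:,c])[0].mean()) for c in range(c0+12,c0+st[i][2]-4)]
    print("tip px",[(c,np.where(m[:,c])[0].mean()) for c in(c0,c0+4)])
# planes of sight of the prong line -> 3D line
N=[];O=[]
for n,p in(("E",E),("F",F)):
    l=np.array(L[n]); a,b=np.polyfit(l[:,0],l[:,1],1); print(n,"slope",a)
    o,d1=ray(p,(l[0,0],a*l[0,0]+b)); _,d2=ray(p,(l[-1,0],a*l[-1,0]+b)); nn=np.cross(d1,d2); N.append(nn/np.linalg.norm(nn)); O.append(o)
u=np.cross(*N); u/=np.linalg.norm(u); u*=np.sign(u[0]); print("dir",u,np.degrees(np.arctan2(u[1],u[0])))
X=np.linalg.solve(np.array([N[0],N[1],[1,0,0]]),[N[0]@O[0],N[1]@O[1],.6]); print("axis pt at x=.6",X)
for z in(.2,):
  for n,p in(("E",E),("F",F)):
    l=L[n]; a,b=atz(p,l[0],z),atz(p,l[-1],z); print(n,a,b,np.degrees(np.arctan2((b-a)[1],(b-a)[0])))
print("seat",tri([(E,(480,280.7)),(F,(448.2,176.1))]))
E
python3 e.py
```

```text
E [407 269 105  16 838]
tip px [(np.int32(407), np.float64(276.0)), (np.int32(411), np.float64(276.5))]
F [ 376  171  130   20 1083]
tip px [(np.int32(376), np.float64(175.0)), (np.int32(380), np.float64(175.0))]
E slope 0.08853421859039805
F slope 0.09247686357100923
dir [ 0.9712 -0.2374  0.0178] -13.736728392504457
axis pt at x=.6 [ 0.6  -0.27  0.2 ]
E [ 0.5471 -0.2563  0.2   ] [ 0.6322 -0.2781  0.2   ] -14.423784019778884
F [ 0.5462 -0.2567  0.2   ] [ 0.6595 -0.2854  0.2   ] -14.220563876052667
seat (array([ 0.5955, -0.2618,  0.2174]), [np.float64(0.001), np.float64(0.001)])
```

>>> {"name": "play_rows", "arguments": {
  "rows": [0,0,0,0,0,0.03,0,0,0,0,0,0]
}}

```text
clock: 20.25
eef_pos: [0.4139, -0.2373, 0.3689]
tcp_rot: [0.0, 0.788, 0.615, 0.0]
ft_force: [-0.7, -0.3, -3.4]
opening: 0.0116
```

```bash
python3 go.py .480 -.2405 .243 76
```

```text
pos [ 0.4139 -0.2373  0.3689] psi 75.92 tilt [ 3.e-04 -1.e-04 -1.e+00] t 20.25 open 0.0116 F [-0.7 -0.3 -3.4]
shift/.2: [0.0649 0.3242 0.6298] rz/pi: -0.0004
```

>>> {"name": "play_rows", "arguments": {
  "rows": [0.033,0.162,0,0,0,0,0.032,0.162,0,0,0,0,0,0,0.15,0,0,0,0,0,0.15,0,0,0,0,0,0.15,0,0,0,0,0,0.12,0,0,0,0,0,0.06,0,0,0,0,0,0,0,0,0]
}}

```text
clock: 21.05
eef_pos: [0.4795, -0.2406, 0.2416]
tcp_rot: [-0.001, 0.788, 0.616, -0.0]
ft_force: [0.9, 0.1, -3.1]
opening: 0.0117
```

```bash
python3 go.py .5915 -.268 .243 76; python3 - <<'E'
from h import *
p=read_camera('scene'); a=p["color"]; c=proj(p,(.53,-.25,.2)).astype(int); print(c)
save(p,'s4.png',6,(c[0]-60,c[1]-50,c[0]+60,c[1]+45))
E
```

```text
pos [ 0.4795 -0.2406  0.2416] psi 76.07 tilt [-0.0018  0.001  -1.    ] t 21.05 open 0.0117 F [ 0.9  0.1 -3.1]
shift/.2: [ 0.0018  0.5766 -0.0081] rz/pi: 0.0004
[223 202]
```

View pics/s4.png

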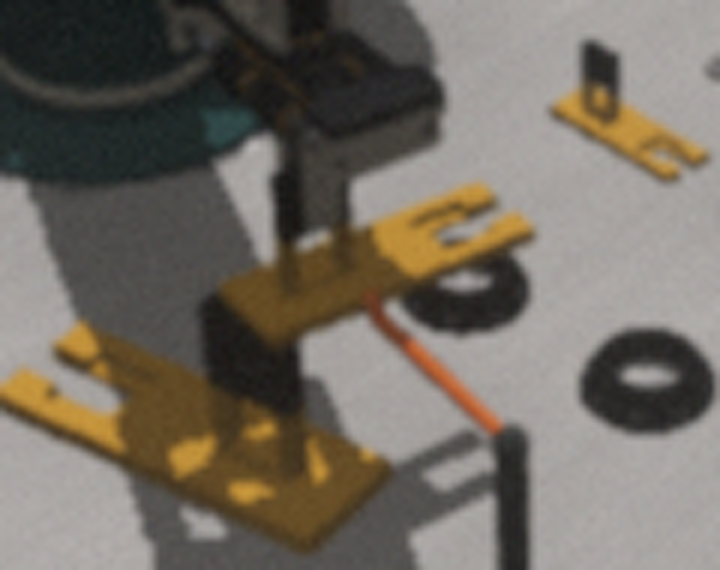

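```bash
python3 - <<'E'
from h import *
p=read_camera('scene'); s=robot.get_state(); T=np.array(s["eef_pos"]); a=np.radians(76); ux=np.array([np.cos(a),np.sin(a),0]); uy=np.array([-np.sin(a),np.cos(a),0])
for dz in(-.050,-.055,-.060):
    print(dz,[proj(p,T+ux*x+uy*y+[0,0,dz]).round(1).tolist() for x,y in((-.048,-.03),(.132,-.03),(-.048,.03))],"seen 208.3,209.2 251.8,190.7 198,201.7")
seat=np.array([.606,-.2715,.205]);h=np.array([.97,-.242,0])
print("tip",proj(p,seat-.071*h+[0,0,.006]),"seen 225,201.5; post",proj(p,seat+.065*h),"seen 247.5,224")
print("win px",[d for d in pinpoint("strap_window",p)][:3],proj(p,T+[0,0,-.038]))
E
```

```text
-0.05 [[207.6, 206.3], [251.8, 187.6], [198.8, 197.5]] seen 208.3,209.2 251.8,190.7 198,201.7
-0.055 [[207.8, 207.5], [251.8, 188.8], [199.0, 198.7]] seen 208.3,209.2 251.8,190.7 198,201.7
-0.06 [[207.9, 208.6], [251.8, 189.9], [199.1, 199.8]] seen 208.3,209.2 251.8,190.7 198,201.7
tip [224.29490937 201.24826454] seen 225,201.5; post [247.33322031 224.24975787] seen 247.5,224
win px [{'pixel': [209.8, 194.2], 'confidence': 0.9}, {'pixel': [207.3, 222.0], 'confidence': 0.55}, {'pixel': [267.3, 165.1], 'confidence': 0.46}] [215.10504925 194.00720408]
```

Everything agrees within 1–2 px: tip at crop (372,297), plate corners, post. I'll raise 3 mm to centre the prong in the window, then insert while watching the force.

>>> {"name": "play_rows", "arguments": {
  "rows": [0,0,-0.018,0,0,0,0,0.06,0,0,0,0,0,0.06,0,0,0,0,0,0.06,0,0,0,0,0,0.06,0,0,0,0,0,0,0,0,0,0]
}}

```text
clock: 21.8
eef_pos: [0.5277, -0.253, 0.2457]
tcp_rot: [-0.001, 0.788, 0.616, -0.0]
ft_force: [0.3, 1.2, -3.9]
opening: 0.0118
```

```bash
python3 go.py .5915 -.268 .2455 76
```

```text
pos [ 0.5277 -0.253   0.2457] psi 75.99 tilt [-9.e-04  6.e-04 -1.e+00] t 21.8 open 0.0118 F [ 0.3  1.2 -3.9]
shift/.2: [0.0042 0.3275 0.0005] rz/pi: -0.0000
```

>>> {"name": "play_rows", "arguments": {
  "rows": [0.001,0.05,0,0,0,0,0.001,0.05,0,0,0,0,0.001,0.05,0,0,0,0,0,0,0,0,0,0]
}}

```text
clock: 22.2
eef_pos: [0.5568, -0.2596, 0.246]
tcp_rot: [-0.0, 0.788, 0.616, 0.0]
ft_force: [3.9, -0.9, -8.6]
opening: 0.0119
```

```bash
python3 go.py .5915 -.268 .2455 76; python3 - <<'E'
from h import *
p=read_camera('scene'); c=proj(p,(.55,-.25,.2)).astype(int); print(c)
save(p,'s5.png',8,(c[0]-40,c[1]-35,c[0]+45,c[1]+35))
E
```

```text
pos [ 0.5568 -0.2596  0.246 ] psi 75.99 tilt [ 2.e-04  2.e-04 -1.e+00] t 22.2 open 0.0119 F [ 3.9 -0.9 -8.6]
shift/.2: [0.0011 0.1785 0.0025] rz/pi: -0.0001
[228 204]
```

View pics/s5.png

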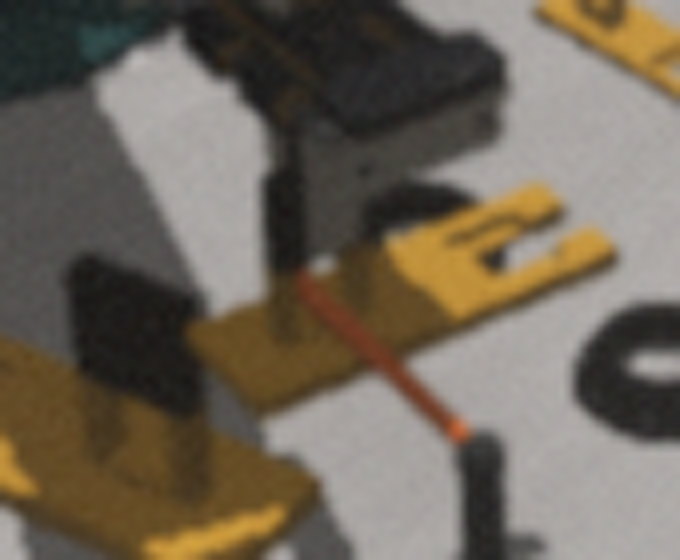

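```bash
python3 - <<'E'
from h import *
p=read_camera('scene'); s=robot.get_state(); T=np.array(s["eef_pos"]); print(s["clock"],np.round(s["ft_force"],1),np.round(s["wrist_torque"],2),[np.round(d["pixel"],1).tolist()+[round(d["confidence"],2)] for d in pinpoint("strap_window",p)])
a=np.radians(76); ux=np.array([np.cos(a),np.sin(a),0]); uy=np.array([-np.sin(a),np.cos(a),0]); o=np.array([188,169])
f=lambda X:((proj(p,X)-o)*8).round().tolist()
print("window near-face corners (crop px)",[f(T+ux*x-uy*.006+[0,0,-.041+z]) for x,z in((-.014,.017),(.014,.017),(.014,-.017),(-.014,-.017))])
seat=np.array([.606,-.2715,.200]);h=np.array([.97,-.242,0])
for t in(.05,0,-.035,-.044,-.05,-.065,-.077): print(t,f(seat+h*t))
E
```

```text
22.3 [  4.9  -1.3 -10. ] [-0.39 -1.11  0.03] [[223.4, 205.0, 0.74], [226.7, 195.2, 0.71], [204.0, 221.9, 0.57], [267.3, 165.6, 0.49], [237.0, 213.8, 0.38]]
window near-face corners (crop px) [[292.0, 281.0], [350.0, 256.0], [354.0, 320.0], [297.0, 345.0]]
0.05 [454.0, 431.0]
0 [385.0, 366.0]
-0.035 [338.0, 322.0]
-0.044 [326.0, 311.0]
-0.05 [319.0, 304.0]
-0.065 [299.0, 286.0]
-0.077 [284.0, 272.0]
```

The prong is inside the window: predicted at crop (326,311), window spanning (292–354, 256–345). A light downward force suggests I'm slightly high, so I'll lower 3 mm and check.

>>> {"name": "play_rows", "arguments": {
  "rows": [0,0,0.008,0,0,0,0,0,0.007,0,0,0,0,0,0,0,0,0]
}}

```text
clock: 22.65
eef_pos: [0.5554, -0.2593, 0.2436]
tcp_rot: [0.0, 0.788, 0.615, 0.0]
ft_force: [0.2, 0.8, -3.3]
opening: 0.0116
```

>>> {"name": "play_rows", "arguments": {
  "rows": [0,0,0.015,0,0,0,0,0.05,0,0,0,0,0,0.05,0,0,0,0,0,0.05,0,0,0,0,0,0.03,0,0,0,0,0,0,0,0,0,0]
}}

```text
clock: 23.25
eef_pos: [0.5913, -0.2683, 0.2399]
tcp_rot: [-0.0, 0.788, 0.616, -0.0]
ft_force: [0.3, 0.3, -3.5]
opening: 0.012
```

```bash
python3 go.py .5915 -.268 .224 76
```

```text
pos [ 0.5913 -0.2683  0.2399] psi 75.98 tilt [-6.e-04  3.e-04 -1.e+00] t 23.25 open 0.012 F [ 0.3  0.3 -3.5]
shift/.2: [0.0014 0.0005 0.0796] rz/pi: -0.0001
```

>>> {"name": "play_rows", "arguments": {
  "rows": [0,0,0.02,0,0,0,0,0,0.02,0,0,0,0,0,0.02,0,0,0,0,0,0,0,0,0]
}}

```text
clock: 23.65
eef_pos: [0.5902, -0.2679, 0.2276]
tcp_rot: [-0.0, 0.788, 0.615, -0.0]
ft_force: [-0.3, -0.6, -4.2]
opening: 0.0118
```

>>> {"name": "play_rows", "arguments": {
  "rows": [0,0,0.01,0,0,0,0,0,0,0,0,0]
}}

```text
clock: 23.85
eef_pos: [0.5904, -0.2681, 0.2263]
tcp_rot: [-0.0, 0.788, 0.615, -0.0]
ft_force: [-0.7, -1.0, -3.0]
opening: 0.0118
```

>>> {"name": "play_rows", "arguments": {
  "rows": [0,0,0.008,0,0,0,0,0,0,0,0,0]
}}

```text
clock: 24.05
eef_pos: [0.5905, -0.2681, 0.2247]
tcp_rot: [-0.0, 0.788, 0.615, -0.0]
ft_force: [-0.3, -0.8, -3.1]
opening: 0.012
```

>>> {"name": "play_rows", "arguments": {
  "rows": [0,0,0.007,0,0,0,0,0,0,0,0,0]
}}

```text
clock: 24.25
eef_pos: [0.5905, -0.2681, 0.2232]
tcp_rot: [-0.0, 0.788, 0.615, -0.0]
ft_force: [0.1, 0.6, -4.2]
opening: 0.0119
```

>>> {"name": "play_rows", "arguments": {
  "rows": [0,0,0.006,0,0,0,0,0,0,0,0,0]
}}

```text
clock: 24.45
eef_pos: [0.5905, -0.2681, 0.2221]
tcp_rot: [-0.0, 0.788, 0.615, -0.0]
ft_force: [-0.2, -0.6, -2.6]
opening: 0.0114
```

>>> {"name": "play_rows", "arguments": {
  "rows": [0,0,0.006,0,0,0,0,0,0,0,0,0]
}}

```text
clock: 24.65
eef_pos: [0.5906, -0.2681, 0.2216]
tcp_rot: [0.0, 0.788, 0.615, 0.0]
ft_force: [-1.9, 1.6, 2.5]
opening: 0.0121
```

>>> {"name": "play_rows", "arguments": {
  "rows": [0,0,0.005,0,0,0,0,0,0,0,0,0]
}}

```text
clock: 24.85
eef_pos: [0.5906, -0.2681, 0.2215]
tcp_rot: [0.001, 0.788, 0.615, 0.0]
ft_force: [-4.0, 2.0, 9.1]
opening: 0.0121
```

Resting contact is confirmed: the force rose at TCP z .2215, as predicted. I'll tilt the strap about 20° nose-down around the prong to soften the swing, then release with a partial opening.

>>> {"name": "play_rows", "arguments": {
  "rows": [0.007,0,-0.003,0,-0.028,0,0.007,0,0,0,-0.028,0,0.007,0,0,0,-0.028,0,0.007,0,0,0,-0.028,0,0,0,0,0,0,0]
}}

```text
clock: 25.35
eef_pos: [0.5927, -0.2616, 0.2207]
tcp_rot: [0.109, 0.775, 0.607, -0.139]
ft_force: [1.2, 0.7, 4.9]
opening: 0.0116
```

```bash
python3 go.py .5915 -.268 .224; python3 - <<'E'
from h import *
p=read_camera('scene'); save(p,'s6.png',8,(195,165,280,235))
E
```

```text
pos [ 0.5927 -0.2616  0.2207] psi 76.07 tilt [-0.082  -0.3378 -0.9376] t 25.35 open 0.0116 F [1.2 0.7 4.9]
shift/.2: [-0.0359  0.002  -0.0042]
```

View pics/s6.png

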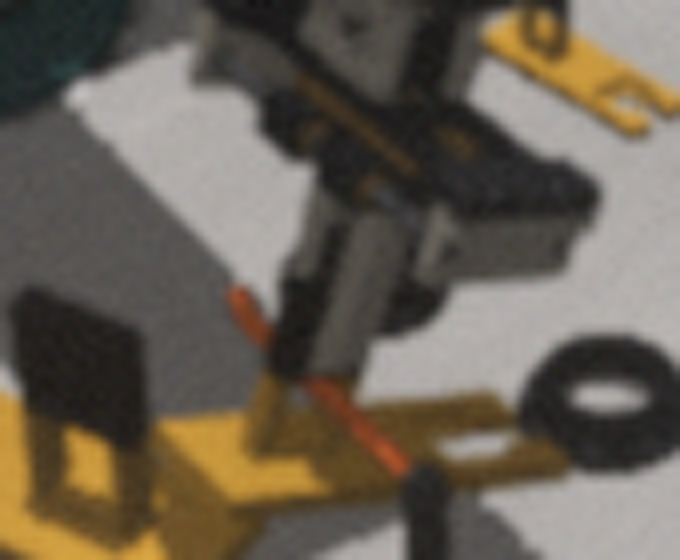

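The picture shows the prong passing through the window: its tip emerges at (240,300) and it enters under the bar at (330,390). The strap's weight is on it. Release with a partial opening.

>>> {"name": "play_rows", "arguments": {
  "rows": [0,0,0,0,0,0,0,0,0,0,0,0,0,0,0,0,0,0,0,0,0,0,0,0,0,0,0,0,0,0,0,0,0,0,0,0],
  "fingers": 0.3
}}

```text
clock: 26.0
eef_pos: [0.5918, -0.2628, 0.2198]
tcp_rot: [0.108, 0.776, 0.606, -0.138]
ft_force: [-0.1, 0.1, -0.1]
opening: 0.0326
```

>>> {"name": "play_rows", "arguments": {
  "rows": [0,0,-0.05,0,0,0,0,0,-0.1,0,0,0,0,0,-0.15,0,0,0,0,0,-0.2,0,0,0,0,0,-0.2,0,0,0,0,0,-0.2,0,0,0,0,0,0,0,0,0,0,0,0,0,0,0]
}}

```text
clock: 26.8
eef_pos: [0.6071, -0.2022, 0.3899]
tcp_rot: [0.108, 0.776, 0.606, -0.137]
ft_force: [-0.1, 0.0, -0.5]
opening: 0.0326
```

```bash
python3 go.py .5915 -.268 .224; python3 - <<'E'
from h import *
p=read_camera('scene'); t=read_camera('top')
for n,q in(("scene",p),("top",t)): print(n,"nut",[np.round(d["pixel"],1).tolist() for d in pinpoint("nut_grip",q)],"win",[np.round(d["pixel"],1).tolist() for d in pinpoint("strap_window",q)])
a=cv2.resize(p["color"][140:240,185:345],(800,500)); cv2.imwrite("pics/s7.png",a[:,:,::-1])
E
```

```text
pos [ 0.6071 -0.2022  0.3899] psi 75.97 tilt [-0.0818 -0.3347 -0.9388] t 26.8 open 0.0326 F [-0.1  0.  -0.5]
shift/.2: [-0.0318  0.0024  0.8955] 
scene nut [[319.0, 161.6], [270.8, 215.0], [239.1, 208.5]] win [[232.4, 215.1], [208.0, 221.8], [265.5, 162.5]]
top nut [[150.1, 178.5]] win [[307.4, 228.1], [318.8, 167.3], [172.0, 265.8]]
```

View pics/s7.png

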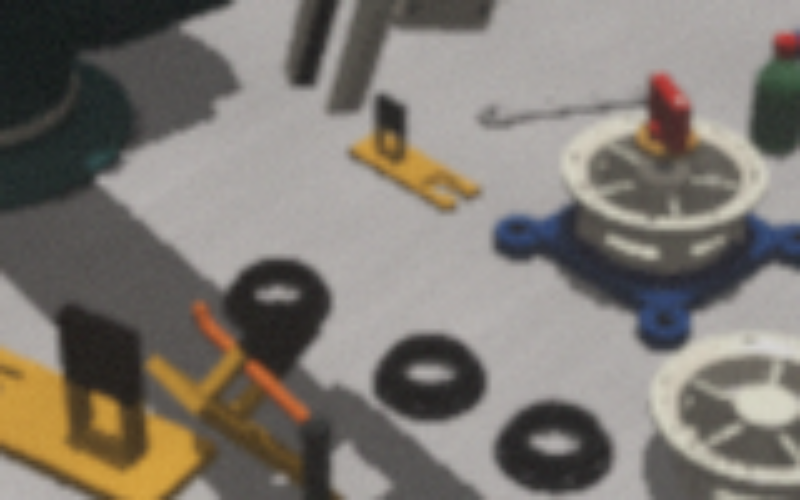

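The strap hangs from the prong at (245,365), nose down. The nut stands raised at (668,115) and the bystanders are in place. Let it settle, check that nothing moves, and hand in.

>>> {"name": "play_rows", "arguments": {
  "rows": [0,0,0,0,0,0,0,0,0,0,0,0,0,0,0,0,0,0,0,0,0,0,0,0,0,0,0,0,0,0,0,0,0,0,0,0,0,0,0,0,0,0,0,0,0,0,0,0,0,0,0,0,0,0,0,0,0,0,0,0,0,0,0,0,0,0,0,0,0,0,0,0]
}}

```text
clock: 28.3
eef_pos: [0.6069, -0.2025, 0.3888]
tcp_rot: [0.108, 0.776, 0.606, -0.138]
ft_force: [-0.1, -0.8, 0.2]
opening: 0.0325
```

>>> {"name": "play_rows", "arguments": {
  "rows": [0,0,0,0,0,0,0,0,0,0,0,0,0,0,0,0,0,0,0,0,0,0,0,0,0,0,0,0,0,0,0,0,0,0,0,0,0,0,0,0,0,0,0,0,0,0,0,0,0,0,0,0,0,0,0,0,0,0,0,0,0,0,0,0,0,0,0,0,0,0,0,0]
}}

```text
clock: 29.5
eef_pos: [0.6069, -0.2025, 0.3888]
tcp_rot: [0.108, 0.776, 0.606, -0.138]
ft_force: [-0.2, -0.2, -0.3]
opening: 0.0329
```

```bash
python3 - <<'E'
from h import *
p=[read_camera('scene') for _ in range(4)]; t=read_camera('top')
c=[q["color"][190:238,205:265].astype(float) for q in p]
d=[np.abs(cv2.GaussianBlur(c[i+1]-c[0],(5,5),0)) for i in range(3)]; r=np.abs(cv2.GaussianBlur(p[3]["color"][300:348,300:360].astype(float)-p[0]["color"][300:348,300:360],(5,5),0))
print("diff hook",[round(x.max(),1) for x in d],[round(x.mean(),2) for x in d],"ref",r.max(),r.mean())
a=[x["pixel"] for x in pinpoint("strap_window",p[3])]; b=[x["pixel"] for x in pinpoint("strap_window",t)]; print(a,b)
seat=np.array([.606,-.2715,.205]);h=np.array([.97,-.242,0])
for u in a:
  for v in b:
    X,e=tri([(p[3],u),(t,v)])
    if e[0]<.01 and np.linalg.norm(X-seat)<.1: dl=X-seat; print(X.round(3),e,"hook frame",(dl@h).round(3),(dl@[.242,.97,0]).round(3),dl[2].round(3))
s=robot.get_state(); print(s["clock"],s["ft_force"])
E
```

```text
diff hook [np.float64(3.1), np.float64(3.8), np.float64(3.8)] [np.float64(0.58), np.float64(0.61), np.float64(0.6)] ref 3.4140625 0.6116554542824074
[[265.9, 166.9], [230.9, 215.7], [205.4, 221.8]] [[318.2, 167.0], [306.0, 227.4], [173.7, 264.1]]
[ 0.592 -0.268  0.187] [np.float64(0.0094), np.float64(0.0094)] hook frame -0.015 -0.0 -0.018
29.85 [ 0.18343701 -0.39607731 -0.14257643]
```

At rest (the image change is only noise), and the window is at (-0.015, 0, -0.018) in the hook frame, well within limits.

```bash
python3 -c "
from bench import robot
print(robot.hand_in())"
```

```text
the job is handed in; nothing more can be done
None
```

I finished the job and handed it in at about 30 s. The hand-in reports no verdict, so what follows is from my own checks.

- **Nut:** I turned it clockwise about 151° by gripper angle, until the torque rose at its stop. The gripper rose about 13 mm with it. The last pictures show the nut still up.
- **Strap:** I drew the middle-sized strap out level by about 112 mm. I then put its window over the prong and lowered it until the force showed it resting. I tilted it about 20° nose-down before letting go.
- **Last checks:**
  - The window centre is at about (-0.015, 0.000, -0.018) m in the hook frame, inside all limits.
  - The strap was still; picture differences were only noise.
  - The gripper was well clear, with about 0 N on it.
  - The bystanders in the last view, which did not cover the spare casting, looked unmoved. I did not measure them.

**What disagreed:**
- The wrist camera put the nut about 4 mm off from where the gripper met it. I corrected this by force.
- I was about 3 mm too high when inserting the strap. It touched lightly, with about 7 N, and I lowered it.
- The two sight lines in the final window measurement missed each other by about 19 mm, so that position is approximate. It does agree with where the gripper had placed the strap.

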